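# Dry-build a stacked heel on the pin jig

## Robot

A 7-joint arm with a two-finger parallel gripper is mounted at the origin on a cart in front of the work surface, level with it; the furniture and walls round the work are solid. World frame = base frame: x ahead of the robot, y to its left, z up, the work surface at z = 0. Lengths are in m, angles in rad, forces in N, time in s.
With the tool pointing down it reaches from about 0.35 to 0.9 m from the base axis. Payload 19.9 kg.
Tool frame: the origin (TCP) lies between the finger pads; the fingertips stand 19 mm ahead of it and the grasp point (between the pads) is the TCP; z points along the fingers, y is the line along which they close (so a half turn about z gives the same grasp; the last joint's range is limited). The gripper opens to 94 mm and grips with 3 to 60 N. Pads are 16 mm wide; open, the fingers measure 119 mm over their backs; the gripper's body (75 mm by 177 mm) begins 78 mm behind the grasp point.
Start: joints at [1.192, 0.417, -0.01, 1.614, 0.005, 1.111, -0.053], TCP at [0.207, -0.59, 0.224] pointing down, gripper open.
Joint ranges: [-2.81, 2.81], [-0.39, 2.02], [-1.27, 1.25], [0.06, 2.57], [-1.19, 4.33], [0.19, 2], [-2.82, 2.82]. Speed limits (rad/s): [1.89, 1.89, 2.39, 2.39, 3.01, 3.01, 3.01].

## Interface

Orientations are given as a 3x3 rotation matrix whose columns are the frame's x, y, z axes.
In Python, from rig import robot gives the robot as it stands. Calls block until the motion is done:
- robot.move_ptp(position, orientation): joint-space move of the TCP to a pose.
- robot.move_linear(position, velocity=0.15, frame=None, threshold=None): straight line of the TCP; frame=None keeps the orientation; velocity is the mean speed in m/s. With threshold (N) it stops when the force on the tool has changed by that much, and returns True; else False.
- robot.goto_joints(angles): joint-space move.
- robot.gripper_to(opening): finger opening in m; the grip force is fixed at half the most; returns when the fingers have stopped.
- robot.pause(seconds).
- robot.ik(position, orientation): joint angles nearest the present ones, or None.
- robot.get_state(): the state.
- robot.grab_frame(name): name is "side" or "top" or "wrist"; returns the picture (384x512x3 uint8, red, green, blue); there is no depth.
- robot.camera_info(name): a dict with "fx", "fy", "cx", "cy" (pixels), "rvec" (rotation vector, rad) and "tvec" (3), from world to camera coordinates, as OpenCV has them. Camera axes: x right, y down, z forward; pixel columns grow to the right and rows downward; lengths in m; the calibration is good to about 2 mm. A picture is of the moment at which its call begins: read the wrist's pose just before it. camera_info takes no time and is no camera call; for the wrist camera it gives the pose at the moment of the call.
A pose or a line that the arm cannot do raises robot.PlanningError and nothing moves.
- robot.sign_off(): hands the job in; it is judged then, once.
The state is a dict: "time": time; "qpos": joint angles; "joint_vel": joint speeds; "effort": joint torques, N m; "ee_pos": TCP position; "tool_rot": TCP orientation; "force": force on the tool from outside, world axes, zero at the start; "moment": the same for the moment, N m; "opening": finger opening in m; "grasp_force": force on a finger pad.
Only numpy, scipy, OpenCV 4.12 (cv2) and the standard library are available. Lean on these libraries where they do the work, as an engineer would, in place of code of your own. Each camera call takes 0.05 s, during which the arm holds its last target. There are 200 camera calls.

## Task

Dry-build the stacked heel on the pin jig, seat end down: put on the largest leather lift first, then the middle one, then the smallest, then the black rubber top piece, each pushed on to both pins until it lies flat on the one below, and last set the steel press weight over the pins on top to hold the stack. Let go of each part once it is home and leave the loose things lying about (leather block, cork, beeswax) where they are.

Things in the scene. Friction and masses are not known exactly. Their poses are not given: they have to be found in the camera images.
- heel_jig: Fixed board 110 x 84 mm (x, y), aluminium top 15 mm above origin (centre of underside). Two upright pins: thick, 12 mm dia, at x = -13 mm; thin, 6 mm dia, at x = +15 mm; both 44 mm above the top, last 8 mm tapered to blunt points. A part home on the pins has its origin over the jig's, x axes alike, with 2.5 mm play all round; end for end it won't go on. A heel outline is scribed on the top.
- seat_lift: Largest leather heel lift, dark brown; heel outline: straight breast at its -x end, sides parallel for 10 mm or more either way of the origin, rounded back at +x. 76 mm long (x), 67 mm wide (y), 9 mm thick. Through holes on its centre line: 17 mm wide at x = -13 mm, 11 mm wide at x = +15 mm. Origin: centre of its underside. Loose, flat on the bench at first.
- middle_lift: Middle-sized leather heel lift, dark brown; heel outline: straight breast at its -x end, sides parallel for 10 mm or more either way of the origin, rounded back at +x. 66 mm long (x), 56 mm wide (y), 9 mm thick. Through holes on its centre line: 17 mm wide at x = -13 mm, 11 mm wide at x = +15 mm. Origin: centre of its underside. Loose, flat on the bench at first.
- small_lift: Smallest leather heel lift, dark brown; heel outline: straight breast at its -x end, sides parallel for 10 mm or more either way of the origin, rounded back at +x. 56 mm long (x), 45 mm wide (y), 9 mm thick. Through holes on its centre line: 17 mm wide at x = -13 mm, 11 mm wide at x = +15 mm. Origin: centre of its underside. Loose, flat on the bench at first.
- top_piece: Black rubber top piece (heel tread); heel outline: straight breast at its -x end, sides parallel for 10 mm or more either way of the origin, rounded back at +x. 50 mm long (x), 40 mm wide (y), 7 mm thick. Through holes on its centre line: 17 mm wide at x = -13 mm, 11 mm wide at x = +15 mm. Origin: centre of its underside. Loose, flat on the bench at first.
- press_weight: Steel press weight, 0.4 kg: heel-shaped block 56 x 46 x 18 mm (x, y, z), straight end at -x, rounded end at +x; unseen pockets 13 mm deep below for the pins (17 mm wide at x = -13 mm, 11 mm at x = +15 mm). Round black knob over the origin to lift it by: 26 mm dia, 30 to 54 mm above the underside, on a 12 mm neck. Origin: centre of underside. Loose, upright on the bench.
- leather_block: Bystander, to be left alone: a small dark brown leather block, 26 x 28 x 10 mm, loose. Origin: centre of its underside.
- cork_stopper: Bystander, to be left alone: a cork stopper standing upright, 25 mm in diameter, 25 mm high, loose. Origin: centre of its underside.
- beeswax_cake: Bystander, to be left alone: a yellow cake of beeswax, 44 x 52 x 18 mm, loose. Origin: centre of its underside.
- eyelet_press: Green cast eyelet press, bolted to the bench left of the work; an obstacle, not used. Foot from 34 mm before (-x) to 116 mm behind its origin (on the bench), 84 mm wide; column above, 250 mm high; its lever rises towards -x to a red knob 116 mm before the origin, 357 mm above the bench. Keep clear of it: go over or round it. A wall shelf hangs behind it, 620 mm above the bench.
Not all that is in view belongs to the job. Leave any blue or yellow look-alike of the middle_lift alone. What is shaped like the top_piece but red is not meant.

How it is judged:
By the outcome, as a careful person would: the job done as asked, in the order asked, and still so for the second after the job is handed in, with the robot touching nothing.
It also fails if it takes over 118 s, if anything falls off the work surface, if the arm or the gripper's body presses on something with over 40 N, if the wrist force passes 120 N, or if a joint passes its speed limit or range.

## Working session

There is one attempt and no reset: what is moved stays moved. The work goes in short steps, each a Python script; the robot and the scene stay as the last script left them, time stands still between calls to the robot, and variables do not carry over. Pictures are saved under pics/ and viewed, at most 14 in all, crops included, and the job is handed in when it is done.

```bash
ls; mkdir -p pics; python3 - <<'E'
from rig import robot
import cv2
for n in ("top","side"):
    im=robot.grab_frame(n); cv2.imwrite(f"pics/{n}0.png",im[:,:,::-1])
    print(n,robot.camera_info(n))
s=robot.get_state(); print(s)
E
```

```text
pics
top {'fx': 490.740874174894, 'fy': 490.740874174894, 'cx': 253.04289393005305, 'cy': 199.93853860946476, 'rvec': array([ 2.14812817, -2.2095193 ,  0.09629585]), 'tvec': array([-0.09996483,  0.51714688,  1.17679908])}
side {'fx': 428.5668942532593, 'fy': 428.5668942532593, 'cx': 266.1214471855768, 'cy': 197.526775876764, 'rvec': array([ 0.51861745, -2.63983006,  1.30558001]), 'tvec': array([0.41624072, 0.21611657, 0.89420881])}
{'time': 0.1, 'qpos': array([ 1.19148027,  0.41791417, -0.01034465,  1.61409649,  0.00469732,
        1.11071036, -0.05302053]), 'joint_vel': array([-1.42533036e-03, -2.17813424e-03,  9.70431886e-05, -2.03987431e-03,
        4.82049069e-04,  1.00166370e-03,  8.92214914e-04]), 'effort': array([ 1.22900616e-03, -8.52582121e+01,  6.40335884e-01, -4.26699650e+01,
       -4.87741828e-02,  1.63455721e-02,  1.18801754e-05]), 'ee_pos': array([ 0.20705247, -0.58937154,  0.22389506]), 'tool_rot': array([[ 9.43472677e-01,  3.31450033e-01, -4.28234495e-04],
       [ 3.31450303e-01, -9.43472130e-01,  1.01774913e-03],
       [-6.66943306e-05, -1.10215695e-03, -9.99999390e-01]]), 'force': array([-0.30836119, -0.76509729,  0.44866708]), 'moment': array([ 0.0012256 , -0.02014965,  0.0222596 ]), 'grasp_force': 0.0, 'opening': 0.09377259304905815}
```

View pics/top0.png

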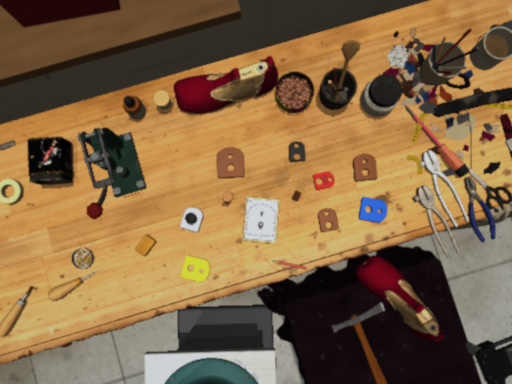

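View pics/side0.png

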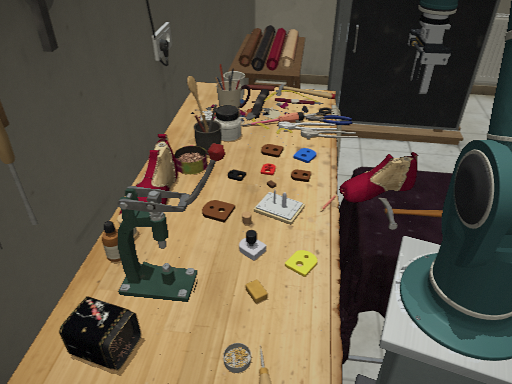

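Candidates in the top view (col,row): brown lifts at (231,163), (364,167) and (328,220). Black top piece at (297,152), with a red look-alike at (323,180). Blue (373,209) and yellow (195,268) are middle-lift look-alikes. Press weight at (192,219), jig at (261,219). Leather block at (296,195), cork at (227,199), beeswax at (146,244). I'll measure sizes and check them in a close crop.

```bash
cat > h.py <<'E'
import numpy as np, cv2
from rig import robot
def cast(info,uv,z):
    K=np.array([[info['fx'],0,info['cx']],[0,info['fy'],info['cy']],[0,0,1]])
    R=cv2.Rodrigues(np.array(info['rvec']))[0]; C=-R.T@info['tvec']
    uv=np.atleast_2d(uv).astype(float)
    d=(R.T@np.linalg.inv(K)@np.c_[uv,np.ones(len(uv))].T).T
    return C+d*((z-C[2])/d[:,2])[:,None]
def proj(info,p):
    K=np.array([[info['fx'],0,info['cx']],[0,info['fy'],info['cy']],[0,0,1]])
    return cv2.projectPoints(np.atleast_2d(p).astype(float),np.array(info['rvec']),np.array(info['tvec']),K,None)[0][:,0]
E
python3 - <<'E'
from h import *
im=cv2.imread('pics/top0.png'); hsv=cv2.cvtColor(im,cv2.COLOR_BGR2HSV); I=robot.camera_info('top')
pts=dict(seat=(231,172),mid=(364,176),small=(328,226),black=(290,160),red=(323,186),weight=(192,219),jig=(255,230),block=(296,195),cork=(227,199),wax=(146,244),wood=(270,175),wood2=(400,250),wood3=(210,180),knob=(94,210))
for k,p in pts.items():
    print(k,hsv[p[1]-1:p[1]+2,p[0]-1:p[0]+2].reshape(-1,3).mean(0).round(),cast(I,p,.009).round(3))
c=im[130:300,120:400]; c=cv2.resize(c,(800,486),interpolation=cv2.INTER_CUBIC); cv2.imwrite('pics/c1.png',c)
print(robot.camera_info('wrist'))
E
```

```text
seat [ 11. 149. 150.] [[ 0.586 -0.062  0.009]]
mid [ 12. 153. 149.] [[ 0.567 -0.391  0.009]]
small [ 19. 142. 201.] [[ 0.446 -0.297  0.009]]
black [13. 94. 75.] [[ 0.612 -0.209  0.009]]
red [  1. 201. 205.] [[ 0.545 -0.289  0.009]]
weight [31. 10. 45.] [[0.472 0.037 0.009]]
jig [107.   9. 217.] [[ 0.441 -0.117  0.009]]
block [ 10. 164.  74.] [[ 0.525 -0.221  0.009]]
cork [ 15. 152. 195.] [[ 0.519 -0.05   0.009]]
wax [ 18. 196. 194.] [[0.414 0.151 0.009]]
wood [ 16. 160. 184.] [[ 0.576 -0.158  0.009]]
wood2 [149. 121.   6.] [[ 0.382 -0.471  0.009]]
wood3 [ 17. 153. 196.] [[ 0.568 -0.009  0.009]]
knob [  0. 198.  97.] [[0.501 0.278 0.009]]
{'fx': 341.6365527396752, 'fy': 341.6365527396752, 'cx': 256.6012476444793, 'cy': 189.9406294912924, 'rvec': array([-2.39830736,  1.69894071,  0.20580175]), 'tvec': array([-0.62435389, -0.0246116 ,  0.38956015])}
```

View pics/c1.png

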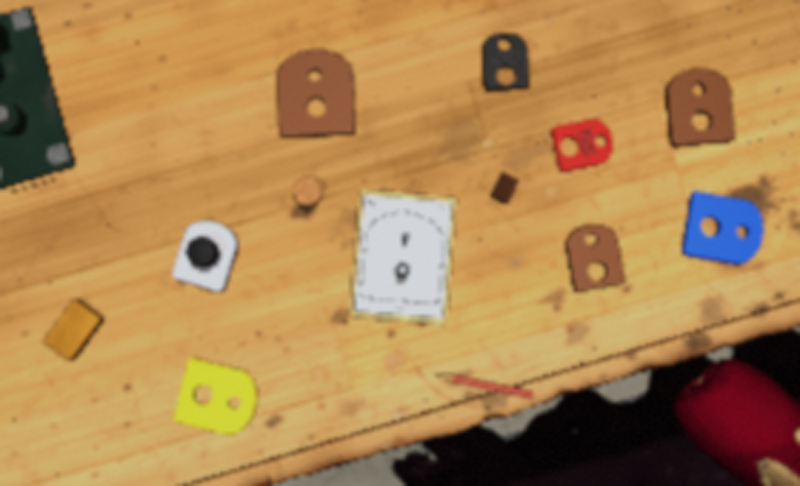

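The crop shows three brown lifts with the thin hole towards the image top, so their +x is roughly world +x. The black top piece and the silver weight with its black knob are clear; the red, blue and yellow pieces are look-alikes. Next I'll take wrist views over the jig and each part.

```bash
cat >> h.py <<'E'
def Rz(a):
    c,s=np.cos(a),np.sin(a); return np.array([[c,s,0],[s,-c,0],[0,0,-1.]])
def camoff():
    """camera centre in tool frame"""
    s=robot.get_state(); I=robot.camera_info('wrist'); R=cv2.Rodrigues(np.array(I['rvec']))[0]
    return s['tool_rot'].T@(-R.T@I['tvec']-s['ee_pos']), s['tool_rot'].T@R.T[:,2]
def look(xy,a,z,name):
    """camera centre over xy, tool yaw a, TCP height z; returns image (bgr), info"""
    off,_=camoff(); R=Rz(a); p=np.r_[xy,z]-np.r_[(R@off)[:2],0]
    robot.move_ptp(p,R); robot.pause(.15)
    I=robot.camera_info('wrist'); im=robot.grab_frame('wrist')[:,:,::-1].copy(); cv2.imwrite(f'pics/{name}.png',im); return im,I
E
python3 - <<'E'
from h import *
print(camoff()); I=robot.camera_info('top')
for n,u in dict(jig=(261,219),seat=(231,163)).items():
    xy=cast(I,u,.012)[0,:2]; print(n,xy); look(xy,0,.2,n); s=robot.get_state(); print(s['time'],s['ee_pos'],s['qpos'].round(2))
im=np.hstack([cv2.imread('pics/jig.png'),cv2.imread('pics/seat.png')]); cv2.imwrite('pics/w.png',cv2.resize(im,(800,300),interpolation=cv2.INTER_AREA))
print(cast(I,(94,210),.357))
E
```

```text
(array([ 0.06882683, -0.00023733, -0.15989143]), array([-2.37695559e-01,  4.03758261e-04,  9.71339620e-01]))
jig [ 0.46748252 -0.13274311]
2.1 [ 0.39866505 -0.1334202   0.19995978] [ 0.59  0.09 -0.35  2.11  0.04  0.95 -1.36]
seat [ 0.60844315 -0.0624867 ]
2.975 [ 0.5391721  -0.06363571  0.20027204] [ 0.43  0.33 -0.44  1.83  0.16  1.02 -1.65]
[[0.4755748  0.16629658 0.357     ]]
```

View pics/w.png

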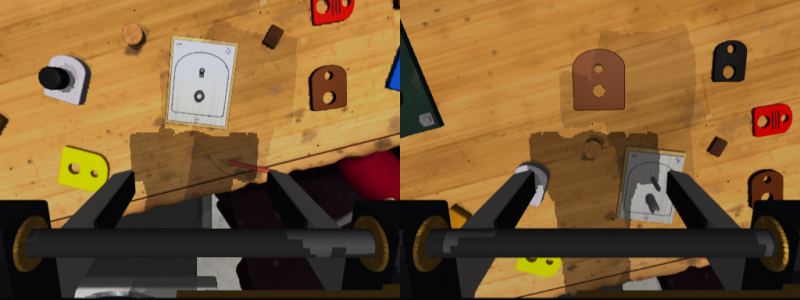

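```bash
cat >> h.py <<'E'
def rect(im,I,mask,uv,z,size):
    """mask blob nearest pixel uv -> centre xy, yaw of long axis (mod pi, toward world +x), sizes; z = height of its top face"""
    mask=cv2.morphologyEx(mask.astype(np.uint8)*255,cv2.MORPH_OPEN,np.ones((3,3)))
    cs=[c for c in cv2.findContours(mask,cv2.RETR_EXTERNAL,cv2.CHAIN_APPROX_NONE)[0] if cv2.contourArea(c)>300]
    c=max(cs,key=lambda c:cv2.pointPolygonTest(cv2.convexHull(c),tuple(map(float,uv)),True))
    P=cast(I,c[:,0],z)[:,:2]
    (x,y),(w,h),a=cv2.minAreaRect((P*1000).astype(np.float32)); a=np.deg2rad(a)
    if h>w: w,h,a=h,w,a+np.pi/2
    a=(a+np.pi/2)%np.pi-np.pi/2
    print('rect',np.round([x,y,np.degrees(a),w,h],1),'want',size)
    return np.array([x,y])/1000,a
def holes(im,I,mask,xy,a,z):
    """blobs not in mask within the part: prints positions in the part frame"""
    m=cv2.findContours(mask.astype(np.uint8)*255,cv2.RETR_CCOMP,cv2.CHAIN_APPROX_NONE)
    for c,h in zip(m[0],m[1][0]):
        A=cv2.contourArea(c)
        if h[3]<0 or A<25: continue
        M=cv2.moments(c); p=cast(I,(M['m10']/M['m00'],M['m01']/M['m00']),z)[0,:2]-xy
        if np.hypot(*p)<.03: print('  hole x,y mm',np.round(1000*np.array([p@[np.cos(a),np.sin(a)],p@[-np.sin(a),np.cos(a)]]),1),'area',A)
E
python3 - <<'E'
from h import *
off,d=camoff()
I=robot.camera_info('wrist'); im=cv2.imread('pics/seat.png'); hsv=cv2.cvtColor(im,cv2.COLOR_BGR2HSV)
print([hsv[v,u].tolist() for u,v in ((255,85),(245,120),(285,130),(255,87),(300,100),(230,90),(255,60),(215,100))])
m=(hsv[...,0]<=13)&(hsv[...,1]>80)&(hsv[...,2]<175)
cv2.imwrite('pics/m.png',np.hstack([m*255.,0*m]))
uv=proj(I,[.608,-.0625,.009])[0]; print(uv)
xy,a=rect(im,I,m,uv,.009,(76,67)); holes(im,I,m,xy,a,.009)
# jig: same tool pose except translation
J=dict(I); R=cv2.Rodrigues(np.array(I['rvec']))[0]
dp=np.array([0.39866505,-0.1334202,0.19995978])-robot.get_state()['ee_pos']; J['tvec']=I['tvec']-R@dp
im=cv2.imread('pics/jig.png'); hsv=cv2.cvtColor(im,cv2.COLOR_BGR2HSV)
m=(hsv[...,1]<60)&(hsv[...,2]>150); uv=proj(J,[.4675,-.1327,.015])[0]; print(uv)
xy,a=rect(im,J,m,uv,.015,(110,84))
Rj=np.array([[np.cos(a),-np.sin(a)],[np.sin(a),np.cos(a)]])
for x in(-.013,.015):print(proj(J,np.r_[xy+Rj@[x,0],.059]))
u,v=proj(J,np.r_[xy,.03])[0].astype(int); c=im[v-80:v+80,u-70:u+70]; 
i2=cv2.imread('pics/seat.png'); c2=i2[45:155,190:300]
cv2.imwrite('pics/cc.png',np.hstack([cv2.resize(c,(350,400)),cv2.resize(c2,(400,400))])); print(u,v)
E
```

```text
[[16, 168, 168], [10, 165, 113], [11, 167, 113], [17, 169, 169], [16, 171, 167], [11, 166, 135], [16, 177, 173], [16, 168, 167]]
[255.46126631 106.3629563 ]
rect [611.6 -60.9   1.2  74.8  66. ] want (76, 67)
  hole x,y mm [-12.8  -0.2] area 242.0
  hole x,y mm [14.9 -0.2] area 108.5
[255.8699735  106.35350944]
rect [ 466.3 -133.1   -6.5   99.5   75.3] want (110, 84)
[[254.56244036 123.08372538]]
[[258.2133481   89.59880407]]
256 107[ WARN:0@0.434] global loadsave.cpp:1063 imwrite_ Unsupported depth image for selected encoder is fallbacked to CV_8U.
```

View pics/cc.png

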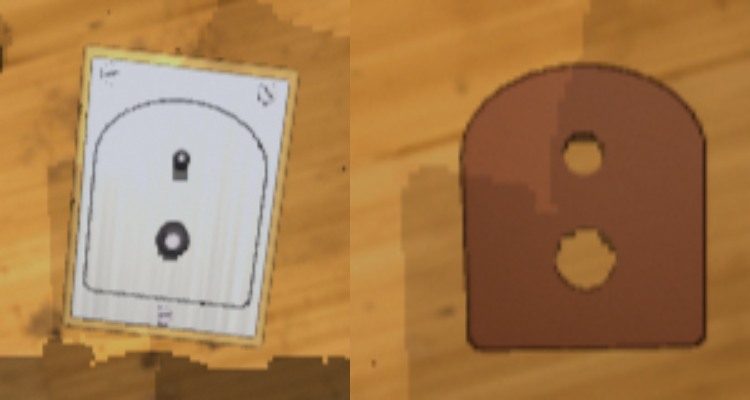

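Seat lift: 74.8 x 66 mm with holes at -12.8 and +14.9 mm, so it matches. Jig: the pin tips at about (255,123) and (258,90) agree with the predicted pixels. I'll grasp the seat lift and re-measure it in the hand.

```bash
cat >> h.py <<'E'
JIG=np.array([.4664,-.1332]); JA=np.deg2rad(-6.5)
def wrist(name):
    I=robot.camera_info('wrist'); im=robot.grab_frame('wrist')[:,:,::-1].copy(); cv2.imwrite(f'pics/{name}.png',im); return im,I
def st(tag):
    s=robot.get_state(); print(tag,'t',round(s['time'],2),'pos',(s['ee_pos']*1000).round(1),'F',s['force'].round(1),'open',round(s['opening']*1000,1),'gf',round(s['grasp_force'],1)); return s
def pick(xy,a,z,open_):
    R=Rz(a); robot.gripper_to(open_); robot.move_ptp(np.r_[xy,z+.06],R)
    robot.move_linear(np.r_[xy,z],.12,threshold=15); st('down'); robot.gripper_to(0.0); st('gripped')
    robot.move_linear(np.r_[xy,.13],.2); st('lifted')
E
python3 - <<'E'
from h import *
pick([.6116,-.0609],np.deg2rad(1.2),.0215,.094)
robot.move_ptp(np.r_[JIG,.13],Rz(JA)); robot.pause(.2); s=st('over')
im,I=wrist('seat_hand'); c=proj(I,[np.r_[JIG,.1175]])[0]; print(c)
z=.1175; Rj=Rz(JA)
print([proj(I,np.r_[JIG,z]+Rj@[x,0,0])[0].round(1) for x in (-.013,.015)])
cv2.imwrite('pics/sh.png',cv2.resize(im[150:384,100:420],(640,468)))
E
```

```text
down t 4.45 pos [612.  -60.9  22.4] F [ 0.4 -0.3 -0.1] open 94.5 gf 0.0
gripped t 4.99 pos [611.8 -61.   21.8] F [-1.1 -0.9  6.3] open 66.6 gf 30.0
lifted t 5.68 pos [611.  -61.  128.9] F [-0.7 -1.  -0.4] open 66.8 gf 30.0
over t 6.58 pos [ 467.  -132.6  129.6] F [-0.4 -0.2 -1.2] open 66.5 gf 30.0
[258.32292974 239.08245323]
[array([258.3, 261.4]), array([258.4, 212.4])]
```

View pics/sh.png

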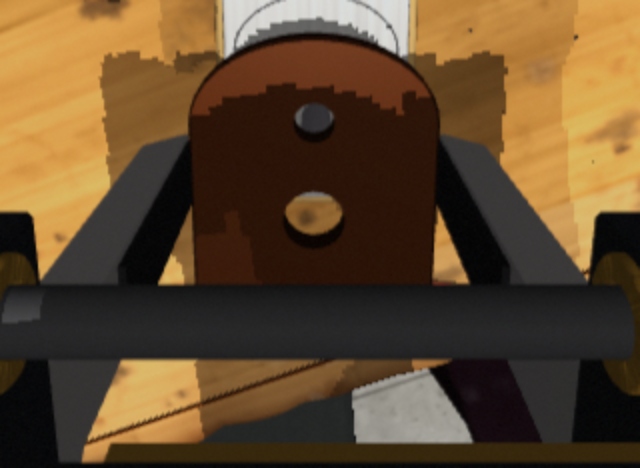

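The seat lift sits squarely in the fingers: thick hole at about (257,260) and thin at (257,210), against predicted (258,261) and (258,212). The offset is under 1.2 mm, so I'll lower it onto the pins.

```bash
cat >> h.py <<'E'
def place(z0,grip=.0215,open_=.094,xy=None,a=JA):
    """z0: height at which the part's underside comes to rest"""
    xy=(JIG-[.0008,.0005]) if xy is None else xy
    z=z0+grip; R=Rz(a)
    robot.move_linear(np.r_[xy,z+.05],.2); st('above')
    hit=robot.move_linear(np.r_[xy,z+.0],.1,threshold=12); print('hit',hit); robot.pause(.1); s=st('home?')
    return hit,s
def letgo(open_):
    p=robot.get_state()['ee_pos']; robot.gripper_to(open_); robot.pause(.1); st('released')
    robot.move_linear(np.r_[p[:2],.16],.2)
E
python3 - <<'E'
from h import *
place(.015)
E
```

```text
above t 6.99 pos [ 465.5 -133.2   86.4] F [ 0.7  0.3 -0.9] open 66.4 gf 30.0
hit True
home? t 7.62 pos [ 465.4 -133.7   35.9] F [ 0.7 -0.2  3.9] open 66.4 gf 30.0
```

```bash
cat >> h.py <<'E'
def leather(im):
    hsv=cv2.cvtColor(im,cv2.COLOR_BGR2HSV); return (hsv[...,0]<=13)&(hsv[...,1]>80)&(hsv[...,2]<175)
def black(im): 
    return cv2.cvtColor(im,cv2.COLOR_BGR2HSV)[...,2]<75
def find(u,name,size,zt,mask=leather):
    xy=cast(robot.camera_info('top'),u,zt)[0,:2]
    im,I=look(xy,0,.2,name); m=mask(im); xy,a=rect(im,I,m,proj(I,np.r_[xy,zt])[0],zt,size); holes(im,I,m,xy,a,zt); return xy,a
E
python3 - <<'E'
from h import *
letgo(.094); st('up')
im,I=look(JIG,0,.2,'j1')
m=leather(im); xy,a=rect(im,I,m,proj(I,np.r_[JIG,.024])[0],.024,(76,67))
xy,a=find((364,167),'mid',(66,56),.009); st('')
c=im[40:180,180:330]; i2=cv2.imread('pics/mid.png')[40:180,180:330]
cv2.imwrite('pics/cc2.png',cv2.resize(np.hstack([c,i2]),None,fx=2.6,fy=2.6))
E
```

```text
released t 8.35 pos [ 464.6 -133.5   35.3] F [ 0.9 -0.3  1.2] open 94.3 gf 0.0
up t 9.12 pos [ 464.9 -133.7  159.1] F [ 0.   0.6 -0.9] open 93.9 gf 0.0
rect [ 465.2 -133.6   -6.7   74.8   66.1] want (76, 67)
rect [ 589.9 -395.4    1.3   64.2   54.8] want (66, 56)
  hole x,y mm [-12.5  -0.4] area 240.5
  hole x,y mm [15.1  0.4] area 112.5
 t 11.04 pos [ 521.1 -391.9  200.6] F [-0.3  0.3 -1.5] open 93.8 gf 0.0
```

View pics/cc2.png

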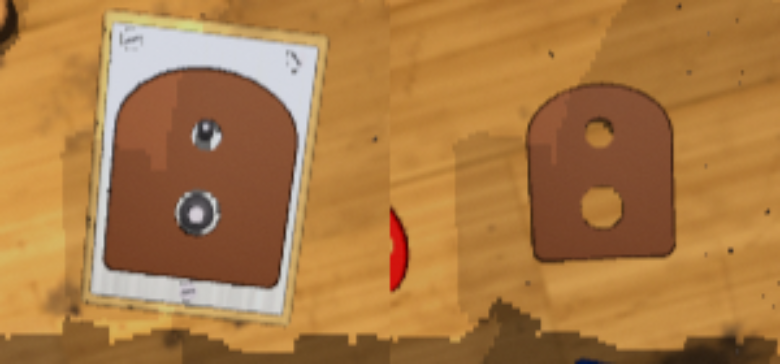

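Left: the seat lift lies flat inside the scribed outline with both pins through. Right: the middle lift, 64 x 55 mm with holes in the right places. Now the middle lift, then I'll find the small one.

```bash
python3 - <<'E'
from h import *
pick([.5899,-.3952],np.deg2rad(1.2),.022,.075)
robot.move_ptp(np.r_[JIG,.13],Rz(JA))
hit,s=place(.024,.022,xy=JIG-[.0003,0])
if abs(s['ee_pos'][2]-.046)<.0025 and s['opening']>.05:
    letgo(.075)
    im,I=look(JIG,0,.2,'j2')
    c=im[40:180,180:330]
    find((328,220),'small',(56,45),.009)
    i2=cv2.imread('pics/small.png')[40:180,180:330]
    cv2.imwrite('pics/cc3.png',cv2.resize(np.hstack([c,i2]),None,fx=2.6,fy=2.6))
E
```

```text
down t 12.82 pos [ 590.2 -395.4   22.7] F [0.6 0.2 0.2] open 75.1 gf 0.0
gripped t 13.27 pos [ 590.2 -395.4   22.6] F [-1.8  0.3  6.5] open 55.4 gf 30.0
lifted t 13.96 pos [ 589.3 -394.9  128.7] F [ 0.9 -0.  -0.8] open 55.4 gf 30.0
above t 15.39 pos [ 465.9 -133.5   95.5] F [-1.4  0.5  0.2] open 55.4 gf 30.0
hit True
home? t 16.02 pos [ 465.9 -133.3   45.3] F [ 1.3 -0.4  3.8] open 55.3 gf 30.0
released t 16.65 pos [ 465.2 -133.1   44.8] F [-0.2 -0.4  0.3] open 75.2 gf 0.0
rect [ 461.9 -298.2    8.3   55.2   44.4] want (56, 45)
  hole x,y mm [-12.6   0.1] area 250.5
  hole x,y mm [14.6  0.2] area 118.0
  hole x,y mm [17.7 14.7] area 126.0
```

View pics/cc3.png

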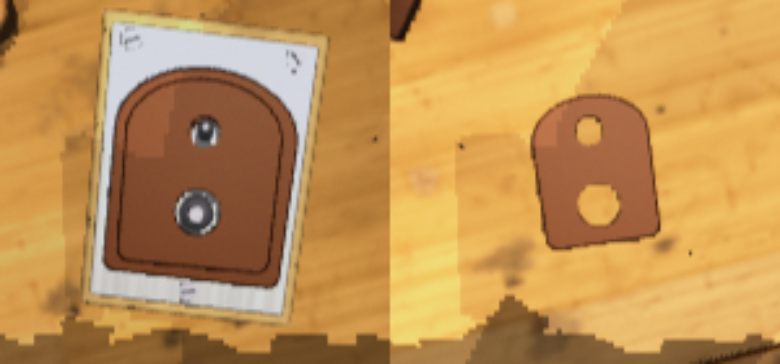

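The middle lift is home. The small lift matches at 55 x 44 mm; the third "hole" is only a bright patch on it. Next the small lift, then I'll find the top piece.

```bash
python3 - <<'E'
from h import *
pick([.4619,-.2980],np.deg2rad(8.2),.022,.065)
robot.move_ptp(np.r_[JIG,.14],Rz(JA))
hit,s=place(.033,.022,xy=JIG-[.0003,0])
if abs(s['ee_pos'][2]-.055)<.0025 and s['opening']>.04:
    letgo(.065)
    im,I=look(JIG,0,.2,'j3')
    c=im[40:180,180:330]
    find((297,152),'top',(50,40),.007,black)
    i2=cv2.imread('pics/top.png')[40:180,180:330]
    cv2.imwrite('pics/cc4.png',cv2.resize(np.hstack([c,i2]),None,fx=2.6,fy=2.6))
E
```

```text
down t 20.55 pos [ 462.2 -298.3   22.9] F [ 0.3 -0.3 -0.3] open 64.8 gf 0.0
gripped t 21.01 pos [ 462.1 -298.2   22.5] F [-1.4  1.4  7.3] open 44.4 gf 30.0
lifted t 21.7 pos [ 461.4 -297.8  129.1] F [ 0.4  0.1 -0.6] open 44.4 gf 30.0
above t 22.73 pos [ 465.4 -133.9  104.4] F [0.9 0.5 0.8] open 44.3 gf 30.0
hit True
home? t 23.36 pos [ 465.9 -133.4   54.3] F [ 1.  -1.5  3.2] open 44.8 gf 30.0
released t 23.99 pos [ 465.2 -133.1   53.9] F [-0.8 -0.1  0.4] open 65.0 gf 0.0
rect [ 634.7 -227.6    0.9   48.9   40. ] want (50, 40)
  hole x,y mm [-12.9  -0.2] area 233.5
  hole x,y mm [14.4  0.1] area 109.0
```

View pics/cc4.png

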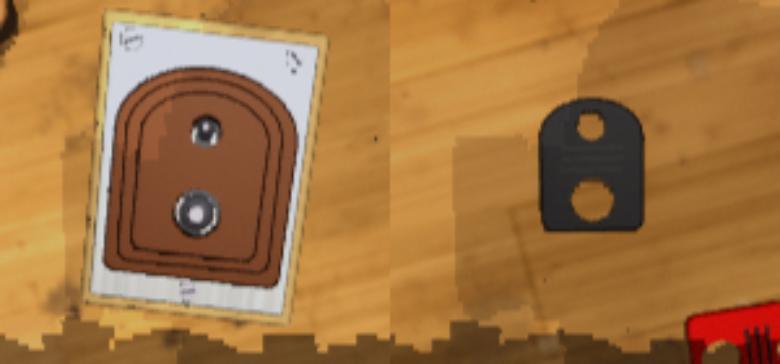

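```bash
python3 - <<'E'
from h import *
pick([.6347,-.2275],np.deg2rad(0.9),.0205,.06)
robot.move_ptp(np.r_[JIG,.15],Rz(JA))
hit,s=place(.042,.0205,xy=JIG-[.0003,0])
if abs(s['ee_pos'][2]-.0625)<.0025 and s['opening']>.036:
    letgo(.06)
    im,I=look(JIG,0,.2,'j4')
    c=im[40:180,180:330]
    def silver(im):
        h=cv2.cvtColor(im,cv2.COLOR_BGR2HSV); return (h[...,1]<60)&(h[...,2]>60)
    xy,a=find((192,219),'weight',(56,46),.018,silver)
    i2,I=cv2.imread('pics/weight.png'),robot.camera_info('wrist'); print(proj(I,np.r_[xy,.054]),proj(I,np.r_[xy+.028*np.array([np.cos(a),np.sin(a)]),.018]))
    m=black(i2)[60:150,215:300]; 
    cv2.imwrite('pics/cc5.png',cv2.resize(np.hstack([c,i2[40:180,180:330]]),None,fx=2.6,fy=2.6))
E
```

```text
down t 27.77 pos [ 633.7 -227.7   19.3] F [-2.9  0.4 11. ] open 59.8 gf 5.3
gripped t 28.23 pos [ 634.  -227.8   19.4] F [-0.  -0.2  7.2] open 39.5 gf 30.3
lifted t 28.93 pos [ 634.1 -227.5  128.9] F [-0.6  0.8 -0.9] open 39.2 gf 30.0
above t 30.07 pos [ 466.2 -133.1  112. ] F [-0.4 -0.5  0.8] open 39.7 gf 30.0
hit True
home? t 30.74 pos [ 465.8 -133.2   61.3] F [-1.8  0.3  8.7] open 39.5 gf 34.1
released t 31.38 pos [ 464.9 -133.    60.3] F [-0.3  0.3  0.1] open 60.3 gf 0.0
rect [473.2  35.4 -18.2  55.3  45.4] want (56, 46)
  hole x,y mm [ 0.2 -0.1] area 696.5
[[256.04049277 104.98810975]] [[265.21391008  76.32565592]]
```

View pics/cc5.png

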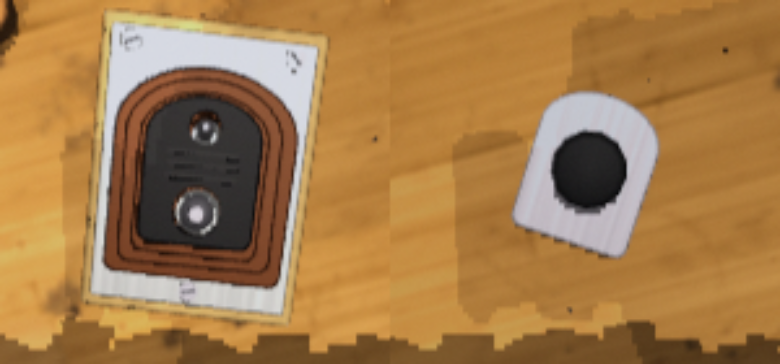

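The top piece is home. The weight's rounded end faces up and to the right, knob centred, 55 x 45 mm. I'll grip it by the knob.

```bash
python3 - <<'E'
from h import *
pick([.4732,.0354],np.deg2rad(-18.2),.043,.05)
robot.move_ptp(np.r_[JIG,.15],Rz(JA))
hit,s=place(.049,.043,xy=JIG-[.0003,0])
im=robot.grab_frame('side')[:,:,::-1]; cv2.imwrite('pics/s5.png',cv2.resize(im[150:250,210:350],None,fx=4,fy=4))
E
```

```text
down t 35.17 pos [473.6  35.5  43.9] F [-0.3  0.  -0.1] open 49.7 gf 0.0
gripped t 35.67 pos [473.3  35.2  43.3] F [-2.5 -2.6  7.4] open 25.6 gf 30.0
lifted t 36.26 pos [472.7  35.1 129.1] F [-0.   0.1 -5.1] open 25.6 gf 30.0
above t 37.23 pos [ 465.8 -132.1  141.2] F [ 0.5 -0.5 -4.8] open 25.3 gf 30.0
hit True
home? t 37.85 pos [ 465.5 -133.1   91.1] F [ 0.7 -0.5  1.8] open 25.3 gf 30.0
```

View pics/s5.png

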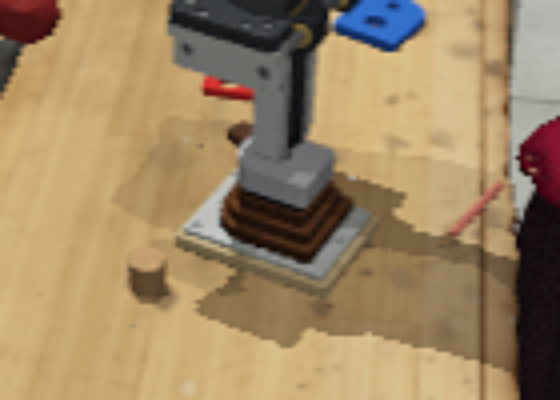

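The weight is seated flat on the stack at TCP z 91.1 mm, as expected. I'll let go and check.

```bash
python3 - <<'E'
from h import *
letgo(.05); im,I=look(JIG,0,.22,'j6')
h=cv2.cvtColor(im,cv2.COLOR_BGR2HSV); m=(h[...,1]<60)&(h[...,2]>60)
s5=robot.grab_frame('side')[:,:,::-1]; st('end')
a=cv2.resize(im[40:180,180:330],(400,373)); b=cv2.resize(s5[150:250,240:347],(400,373)); cv2.imwrite('pics/cc6.png',np.hstack([a,b]))
E
```

```text
released t 38.58 pos [ 464.8 -133.    90.8] F [0.  0.6 0.7] open 50.0 gf 0.0
end t 39.77 pos [ 397.9 -133.2  219.1] F [-0.3  0.9 -0.9] open 49.8 gf 0.0
```

View pics/cc6.png

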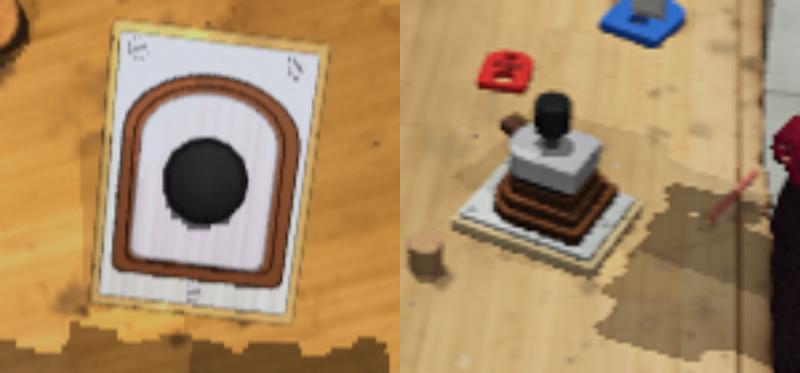

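Both views show the stack straight and flat, with the weight square on top and the gripper clear of it.

```bash
python3 -c "
from rig import robot
print(robot.sign_off())"
```

```text
the job is handed in; nothing more can be done
None
```

The heel is built on the pins in the order asked, with the press weight seated on top; nothing else was picked up or moved, and I handed the job in at about 40 s on the robot's clock.

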